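Clamp a hardwood strip in the bench thickness gauge

TASK

Lay the long thin hardwood strip lengthways on the base of the bench thickness gauge and slide it under the spindle, straight and centred, until its end is fully home, and press it gently against the steel stop for a moment (a few newtons). Then turn the small ratchet cap on top of the gauge clockwise until the spindle clamps the strip and you feel the cap begin to slip; stop there, before it bruises the wood (turning on for another eighth of a turn would), and let go, leaving the strip clamped. Leave the other things on the bench where they are.

Things in the scene. Friction and masses are not known exactly. Their poses are not given: they have to be found in the camera images.
- strip: the loose strip to be gauged: plain dark hardwood, 150 long x 28 wide x 14 mm thick, about 50 g, lying flat on the bench; either end may go in first. It is the long thin one of the dark wood pieces. Origin at the centre of its underside; x along its length, y across, z up
- gauge: bench thickness gauge, a grey cast C-frame fixed to the bench. Base: a slab 200 x 80 x 22 mm (x -145 to +55 mm, y -40 to +40 mm); the strip lies on its top, 22 mm above the bench. Origin on the bench straight under the vertical spindle axis. x points from the open throat, where the strip enters, to the column at the back; y across, z up
- stop: fixed upright steel stop plate at the back of the throat, 44 mm wide, 28 mm high. Origin at the foot of its front face, on top of the base, 20 mm behind (gauge +x) the spindle axis; the strip's end must come to rest against this face. The strip's centre is then 55 mm in front of the spindle axis (gauge x = -55 mm)
- head: head of the gauge, fixed, reaching forward from the column over the base: 44 mm wide, 24 mm high. Origin on the spindle axis at its underside, 55 mm above the bench; its rounded front is 34 mm in front of the axis. The steel spindle (12 mm diameter) comes down out of it without turning, and starts 3 to 15 mm above a strip on the base (not known nearer): 30 mm per turn of the cap, 4.8 mm per rad
- cap (a point): centre of the ratchet cap, on the spindle axis: knurled steel cylinder, 30 mm diameter, 22 mm tall, its centre 111 and its top 122 mm above the bench. It turns in place. Grip it from above across its diameter with about 20 N. It sits on the thimble, a steel drum 40 mm in diameter, 80 to 98 mm above the bench. Black lines on both tops show the slip
- drive (a point): point on the spindle axis at the cap's foot, 100 mm above the bench. Turning the cap clockwise (from above) carries the thimble and spindle: about 0.03 N m free. When the strip is clamped the cap slips on the thimble: from 0.11 N m (17 N on the strip), stiffening 0.09 N m (19 N on the strip) per rad of slip. Let go, it eases to about 7 N. Over 27 N bruises the strip
- block: short broad offcut of the same dark wood, a bystander, 100 x 46 x 30 mm. Origin at the centre of its underside
- billet: short dark wood billet, a bystander, 70 x 28 x 20 mm. Origin at the centre of its underside
- chisel0: loose carving chisel lying on the bench, a bystander: wooden handle 110 mm long and 21 mm thick, steel blade 12 mm wide; 185 mm long over all. Origin on the bench under the joint of handle and blade; its x axis points along the blade, away from the handle
- mallet: loose carver's mallet, a bystander, head 70 x 110 x 70 mm of dark wood, light handle. Origin on the bench, 90 mm from the head's centre towards the handle
Mind the look-alikes: they are no part of the job. Leave any blue, green or turquoise look-alike of the strip alone.

How it is judged:
By the outcome, as a careful person would: the job done as asked, in the order asked, and still so for the second after the job is handed in, with the robot touching nothing.
It also fails if it takes over 72 s, if anything falls off the work surface, if the arm or the gripper's body presses on something with over 40 N, if the wrist force passes 120 N, or if a joint passes its speed limit or range.

ROBOT

A 7-joint arm with a two-finger parallel gripper is mounted at the origin on the work surface. World frame = base frame: x ahead of the robot, y to its left, z up, the work surface at z = 0. Lengths are in m, angles in rad, forces in N, time in s.
With the tool pointing down it reaches from about 0.4 to 0.925 m from the base axis. Payload 4.1 kg.
Tool frame: the origin (TCP) lies at the very end of the fingers, on their centre line; the grasp point (between the pads) lies 19 mm behind it; z points along the fingers, y is the line along which they close (so a half turn about z gives the same grasp; the last joint's range is limited). The gripper opens to 85 mm and grips with 20 to 120 N. Pads are 22 mm wide; open, the fingers measure 114 mm over their backs; the gripper's body (76 mm by 85 mm) begins 54 mm behind the grasp point. The pads swing forward as they close: fully open they stand 13 mm farther back than shut.
Start: joints at [-1.337, 0.398, 0.045, 1.537, -0.019, 1.207, -0.051], TCP at [0.212, 0.614, 0.231] pointing down, gripper open.
Joint ranges: [-2.82, 2.82], [-0.49, 2.23], [-1.37, 1.46], [0, 2.46], [-1.36, 4.5], [0.23, 2], [-2.94, 2.94]. Speed limits (rad/s): [2.57, 2.57, 3.14, 3.14, 3.14, 3.14, 3.14].

INTERFACE

Orientations are given as a unit quaternion [x, y, z, w].
In Python, from workcell import arm gives the robot as it stands. The module is installed in compiled form; this text tells all that it offers.
- The arm moves only by the tool carry_out, never from a script. Its argument "deltas" is a list of rows, each a list of 7 numbers: the shift along the tool's x, y, z in normalised numbers (1 is 0.8 m), then the turn, a rotation vector about the tool's x, y, z in fractions of the full range, 1 being 120 degrees, then the finger opening in m, from 0 to 0.0854. In form: [[tx, ty, tz, ax, ay, az, hand], ...]. A call has exactly 8 rows; each row is the pose to reach, as a shift and turn from the pose commanded when the call began, along the tool's axes at that moment; what a row does not reach only later rows make up. A row lasts 1/8 s, in which the tool goes at most 62.5 mm and 10.7 degrees, less where a joint would pass 70% of its speed; a pose out of reach is approached as far as the arm can. Shift and turn numbers lie between -1 and 1, and a call with a number outside is refused. A call with a gripper value outside its range is refused whole. The fingers move at their own pace and stop on an object; "squeeze" is the grip in N (left out, the last holds). Time passes only in rows, so rows that repeat a pose let the fingers close, or fill a call up. It gives the time, the measured TCP pose, the force, the opening and the grip force at its end, in the units of the state.
- arm.get_obs(): the state, without advancing time (a new reading comes with each control period).
- arm.grab_frame(name): name is "scene" or "side" or "wrist"; returns a dict with "image" (400x640x3 uint8, red, green, blue), "z_map" (400x640 float32, m along the optical axis (not along the pixel's ray), 0 where there is no reading), "intrinsics" (3x3 intrinsics, pixels), "dist_coeffs" ([k1, k2, p1, p2, k3] as OpenCV has them; the pictures are not rectified), "T" (4x4, takes a point from camera to world coordinates). Camera axes: x right, y up, looking along -z (the intrinsics and any distortion apply to the point x, -y, -z); pixel columns grow to the right and rows downward; lengths in m; the calibration is good to about 2 mm. A picture is of the moment at which its call begins.
- arm.sign_off(): hands the job in; it is judged then, once.
The state is a dict: "t": time; "joint_pos": joint angles; "dq": joint speeds; "joint_efforts": joint torques, N m; "eef_pos": TCP position; "tool_rot": TCP orientation; "force": force on the tool from outside, world axes, zero at the start; "wrist_torque": the same for the moment, N m; "width": finger opening in m; "finger_force": force on a finger pad.
Only numpy, scipy, OpenCV 4.12 (cv2) and the standard library are available. Lean on these libraries where they do the work, as an engineer would, in place of code of your own. Each camera call takes 0.05 s, during which the arm holds its last target. There are 200 camera calls.

## Working session

There is one attempt and no reset: what is moved stays moved. The work goes in short steps, Python scripts to look and compute and a tool call to move; the robot and the scene stay as the last step left them, time stands still between calls to the robot, and variables do not carry over. Pictures are saved under pics/ and viewed, at most 10 in all, crops included, and the job is handed in when it is done.

Besides the shell and the picture viewer there is one more tool, called after "Request:" in YAML: its name, and indented under it one key for each argument. carry_out: Moves the arm, as the interface text tells. Its arguments: {"type":"object","properties":{"deltas":{"type":"array"},"squeeze":{"type":"number"}},"required":["deltas"]}

```bash
mkdir -p pics; python3 - <<'E'
from workcell import arm
import cv2, numpy as np
o=arm.get_obs()
for k,v in o.items(): print(k,np.round(v,4))
for n in ("scene","side"):
    f=arm.grab_frame(n); np.savez(n+"0.npz",**f)
    cv2.imwrite(f"pics/{n}0.png",f["image"][:,:,::-1]); print(np.round(f["T"],3).tolist(),f["intrinsics"].tolist(),f["dist_coeffs"])
E
```

```text
t 0.0
joint_pos [-1.337   0.3992  0.045   1.5379 -0.0187  1.2069 -0.0507]
dq [-0.0007  0.0006  0.0009 -0.0008  0.      0.0012  0.0006]
joint_efforts [-3.00000e-04 -4.75144e+01  1.36460e+00 -2.54215e+01  1.16000e-02
  9.50000e-03  0.00000e+00]
eef_pos [0.2121 0.6137 0.2302]
tool_rot [ 1.656e-01  9.862e-01 -1.000e-03 -1.000e-04]
force [-0.5208 -0.123  -1.0969]
wrist_torque [-0.0093 -0.014  -0.022 ]
finger_force 0.0
width 0.0849
[[-0.868, -0.373, 0.327, 0.893], [0.497, -0.643, 0.584, 0.81], [-0.007, 0.669, 0.743, 0.987], [0.0, 0.0, 0.0, 1.0]] [[360.95950051981424, 0.0, 321.34323459321575], [0.0, 360.95950051981424, 205.87737693275517], [0.0, 0.0, 1.0]] [-0.02618133  0.          0.          0.          0.        ]
[[0.96, 0.132, -0.249, 0.163], [-0.281, 0.496, -0.822, -1.037], [0.014, 0.858, 0.513, 0.84], [0.0, 0.0, 0.0, 1.0]] [[441.81455339160726, 0.0, 322.5199788669121], [0.0, 441.81455339160726, 197.90202822247366], [0.0, 0.0, 1.0]] [-0.07387215  0.          0.          0.          0.        ]
```

View pics/scene0.png

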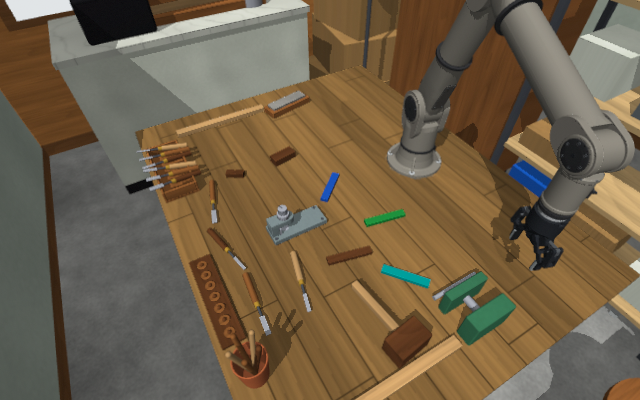

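View pics/side0.png

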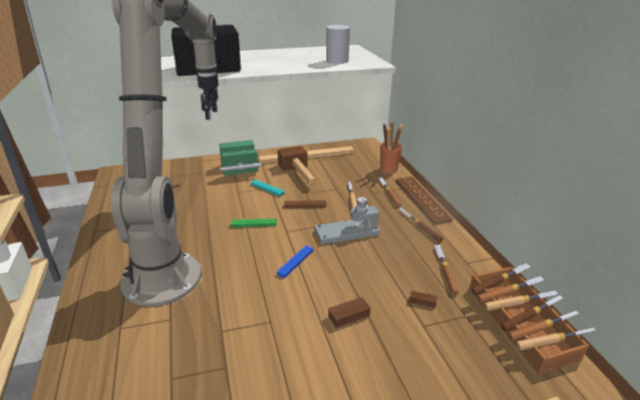

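In the scene picture the dark wood pieces are the strip candidate (349,255), the block (283,155) and the billet (235,173). Only the piece at (349,255) is long and thin. The blue (330,187), green (385,217) and turquoise (405,276) pieces are decoys. The gauge is at (297,222), with its cap at (283,212). Next I'll measure it and confirm with one crop.

```bash
cat > h.py <<'E'
import numpy as np, cv2
def cloud(f):
    K,d,T,z=f["intrinsics"],f["dist_coeffs"],f["T"],f["z_map"]
    h,w=z.shape; u,v=np.meshgrid(np.arange(w),np.arange(h))
    p=cv2.undistortPoints(np.stack([u,v],-1).reshape(-1,1,2).astype(float),K,d).reshape(h,w,2)
    P=np.stack([p[...,0]*z,-p[...,1]*z,-z,np.ones_like(z)],-1)@T.T
    P=P[...,:3]; P[z==0]=np.nan; return P
def proj(f,X):
    C=(np.linalg.inv(f["T"])@np.c_[np.atleast_2d(X),np.ones(len(np.atleast_2d(X)))].T)[:3].T*[1,-1,-1]
    return cv2.projectPoints(C,np.zeros(3),np.zeros(3),f["intrinsics"],f["dist_coeffs"])[0].reshape(-1,2)
E
python3 - <<'E'
from h import *
for n,box,gb in (("scene",(315,235,385,275),(255,195,335,250)),("side",(275,190,335,215),(305,190,390,250))):
    f=np.load(n+"0.npz"); P=cloud(f)
    def sel(b,lo,hi,c=None):
        Q=P[b[1]:b[3],b[0]:b[2]]; m=(Q[...,2]>lo)&(Q[...,2]<hi)
        return Q[m]
    s=sel(box,.010,.019)
    r=cv2.minAreaRect(s[:,:2].astype(np.float32)*1000); print(n,"strip n",len(s),"z",np.median(s[:,2]),r)
    print(" bench z",np.nanmedian(P[box[1]:box[3],box[0]:box[2]][...,2][P[box[1]:box[3],box[0]:box[2]][...,2]<.008]))
    g=sel(gb,.018,.026); r=cv2.minAreaRect(g[:,:2].astype(np.float32)*1000); print(" base",len(g),np.median(g[:,2]),r, cv2.boxPoints(r).round(0).tolist())
    c=sel(gb,.116,.128); print(" cap top",len(c),c.mean(0), c.min(0),c.max(0))
    c=sel(gb,.072,.085); print(" head top",len(c),c.mean(0), c.min(0),c.max(0))
a=np.load("scene0.npz")["image"][185:285,250:410,::-1]; b=np.load("side0.npz")["image"][170:270,250:410,::-1]
cv2.imwrite("pics/crop1.png",cv2.resize(np.vstack([a,b])[:, :],None,fx=3,fy=3,interpolation=cv2.INTER_CUBIC))
E
```

```text
scene strip n 379 z 0.014501185781190973 ((472.5686340332031, 286.2802429199219), (91.48027801513672, 188.3483428955078), 48.270931243896484)
 bench z 0.000682505967560143
 base 745 0.022521247451967485 ((555.8023681640625, 75.16485595703125), (249.37969970703125, 84.1491928100586), 0.9518068432807922) [[430.0, 115.0], [432.0, 31.0], [681.0, 35.0], [680.0, 119.0]]
 cap top 61 [0.62571799 0.0750643  0.12238512] [0.61045588 0.05876443 0.11649719] [0.63931585 0.088973   0.12724558]
 head top 200 [0.64501352 0.07876212 0.07893641] [0.59035755 0.04949007 0.07244339] [0.67926447 0.09888221 0.08458318]
side strip n 258 z 0.01588573842906299 ((463.4305725097656, 290.5072326660156), (92.76221466064453, 208.24871826171875), 49.520450592041016)
 bench z 0.0029665598060932274
 base 782 0.023506118533188736 ((620.64013671875, 148.7194366455078), (402.6748046875, 276.5906677246094), 3.4532835483551025) [[411.0, 275.0], [428.0, -1.0], [830.0, 23.0], [813.0, 299.0]]
 cap top 55 [0.62581471 0.06843658 0.12304902] [0.61173582 0.05621646 0.11697265] [0.63975879 0.08386817 0.1278214 ]
 head top 185 [0.63878341 0.06264213 0.07979124] [0.59353985 0.04491207 0.07216403] [0.68319967 0.09630446 0.08484545]
```

View pics/crop1.png

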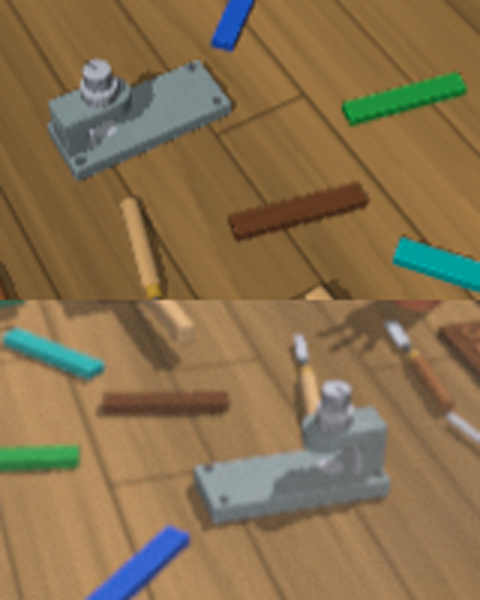

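The crop confirms that the plain dark strip (scene 349,255; side 305,204) is the only long, thin, uncoloured piece. The gauge's throat opens toward the robot, with the stop near the column. Next I'll fit poses.

```bash
cat >> h.py <<'E'
def stripfit(f,box,lo=.009,hi=.022,dark=True):
    P=cloud(f);im=f["image"].astype(int); m=np.zeros(P.shape[:2],bool); b=box
    hsv=cv2.cvtColor(f["image"],cv2.COLOR_RGB2HSV)
    m[b[1]:b[3],b[0]:b[2]]=True
    m&=(P[...,2]>lo)&(P[...,2]<hi)&(im[...,0]<125)&(im[...,0]>im[...,2]+15)
    n,l,st,_=cv2.connectedComponentsWithStats(m.astype(np.uint8)); k=1+np.argmax(st[1:,4]); q=P[l==k]
    c=q[:,:2].mean(0); w,v=np.linalg.eigh(np.cov(q[:,:2].T)); d=v[:,1]; a=(q[:,:2]-c)@v
    r=np.percentile(a,[1,99],axis=0)
    cen=c+v@(r.mean(0))
    return cen,np.degrees(np.arctan2(d[1],d[0]))%180,(r[1]-r[0])[::-1],np.median(q[:,2]),len(q)
E
python3 - <<'E'
from h import *
from workcell import arm
for n,box in (("scene",(315,235,385,275)),("side",(275,190,335,215))):
    f=dict(np.load(n+"0.npz")); print(n,stripfit(f,box))
    P=cloud(f); gb=(255,195,335,250) if n=="scene" else (305,190,390,250)
    hsv=cv2.cvtColor(f["image"],cv2.COLOR_RGB2HSV); m=np.zeros(P.shape[:2],bool); m[gb[1]:gb[3],gb[0]:gb[2]]=1
    m&=(hsv[...,0]>75)&(hsv[...,0]<110)&(P[...,2]>.019)&(P[...,2]<.026)
    q=P[m][:,:2]; r=cv2.minAreaRect(q.astype(np.float32)*1000); print("base",len(q),r,cv2.boxPoints(r).round().tolist())
f=arm.grab_frame("wrist"); np.savez("wrist0.npz",**f); print(np.round(f["T"],3).tolist(),f["intrinsics"][0,0])
E
```

```text
scene (array([0.4906653 , 0.27233261]), np.float64(166.22016824687998), array([0.14810891, 0.03019791]), np.float64(0.014413776233653697), 366)
base 662 ((555.6665649414062, 76.00101470947266), (250.05743408203125, 83.1025390625), 1.5769354104995728) [[430.0, 114.0], [432.0, 31.0], [682.0, 38.0], [680.0, 121.0]]
side (array([0.49193321, 0.26627524]), np.float64(167.25393000310004), array([0.1419738 , 0.03055663]), np.float64(0.01575366227554137), 194)
base 574 ((580.493408203125, 68.26759338378906), (81.37428283691406, 195.97799682617188), 88.80360412597656) [[482.0, 30.0], [678.0, 26.0], [679.0, 107.0], [483.0, 111.0]]
[[0.328, -0.907, -0.264, 0.146], [0.945, 0.315, 0.092, 0.637], [-0.0, -0.28, 0.96, 0.373], [0.0, 0.0, 0.0, 1.0]] 281.52601089212277
```

Careful with the scale: shifts go in shares of 0.8 m and turns go in shares of 120 degrees. That gives: -0.342 m / 0.8 = -0.4275, -0.238 m / 0.8 = -0.2975, -5.7 degrees / 120 = -0.0475.

Request:
carry_out:
  deltas:
    - [-0.0625,-0.0438,0,0,0,-0.0083,0.06]
    - [-0.125,-0.0875,0,0,0,-0.0167,0.06]
    - [-0.1875,-0.1313,0,0,0,-0.025,0.06]
    - [-0.25,-0.175,0,0,0,-0.0333,0.06]
    - [-0.3125,-0.2188,0,0,0,-0.0417,0.06]
    - [-0.375,-0.2625,0,0,0,-0.0475,0.06]
    - [-0.4275,-0.2975,0,0,0,-0.0475,0.06]
    - [-0.4275,-0.2975,0,0,0,-0.0475,0.06]
  squeeze: 25

```text
t: 1.15
eef_pos: [0.4606, 0.2726, 0.2313]
tool_rot: [0.121, 0.993, -0.001, 0.001]
force: [0.3, 1.1, -0.1]
width: 0.06
finger_force: 0.0
```

```bash
cat >> h.py <<'E'
def st(o):
    print("t",round(o["t"],2),"p",np.round(o["eef_pos"],4),"q",np.round(o["tool_rot"],3),"F",np.round(o["force"],1),"M",np.round(o["wrist_torque"],3),"w",round(float(o["width"]),4),"ff",np.round(o["finger_force"],1),"j7",np.round(o["joint_pos"][6],2))
    q=o["tool_rot"]; print(" tool x bearing",np.degrees(np.arctan2(2*q[0]*q[1],q[0]**2-q[1]**2)).round(2))
E
python3 - <<'E'
from h import *
from workcell import arm
o=arm.get_obs(); st(o); print(np.round(o["joint_pos"],2))
f=arm.grab_frame("wrist"); np.savez("wrist1.npz",**f); cv2.imwrite("pics/w1.png",f["image"][:,:,::-1])
print(proj(f,[[.491,.269,.014]]))
try: print(stripfit(f,(0,0,640,400)))
except Exception as e: print(e)
E
```

```text
t 1.15 p [0.4606 0.2726 0.2313] q [ 0.121  0.993 -0.001  0.001] F [ 0.3  1.1 -0.1] M [0.059 0.014 0.03 ] w 0.06 ff 0.0 j7 0.76
 tool x bearing 166.1
[-0.83  0.2   0.24  1.82 -0.05  1.13  0.76]
[[320.5051797 194.276946 ]]
(array([0.70798397, 0.64179135]), np.float64(179.8931924752844), array([0.19675303, 0.00375126]), np.float64(0.015262387022074164), 775)
```

View pics/w1.png

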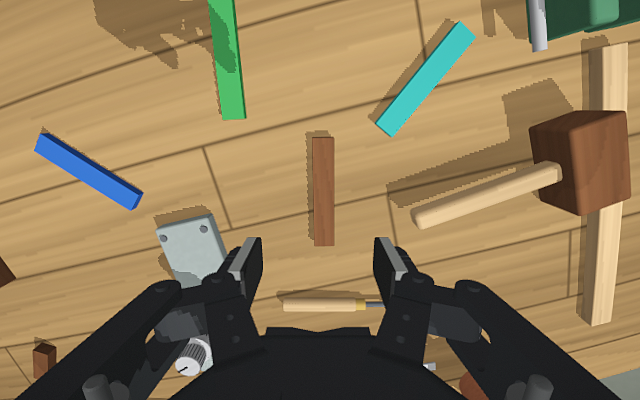

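The wrist view shows the strip at columns 312-334, rows 137-245. The gauge's front end is at (187,225) and its cap at (192,357).

```bash
sed -i 's/im\[...,0\]<125/im[...,0]<160/' h.py; python3 - <<'E'
from h import *
f=dict(np.load("wrist1.npz")); P=cloud(f)
print(stripfit(f,(300,125,345,250),.008,.025))
m=np.zeros(P.shape[:2],np.uint8); m[120:255,300:345]=1
hsv=cv2.cvtColor(f["image"],cv2.COLOR_RGB2HSV); print(hsv[190,323],hsv[190,340],hsv[190,310])
# image-based: top-face corners projected to plane z=.014
def ray(uv,z):
    p=cv2.undistortPoints(np.array(uv,float).reshape(-1,1,2),f["intrinsics"],f["dist_coeffs"]).reshape(-1,2)
    d=np.c_[p[:,0],-p[:,1],-np.ones(len(p))]@f["T"][:3,:3].T; o=f["T"][:3,3]; return o+d*((z-o[2])/d[:,2])[:,None]
c=ray([[312,137],[334,137],[335,245],[314,246]],.014); print(c.round(4),c.mean(0))
q=P[205:285,140:240]; s=cv2.cvtColor(f["image"],cv2.COLOR_RGB2HSV)[205:285,140:240]
k=(q[...,2]>.017)&(q[...,2]<.028)&(s[...,1]<60); r=cv2.minAreaRect(q[k][:,:2].astype(np.float32)*1000); print("base",k.sum(),np.median(q[k][:,2]),r,cv2.boxPoints(r).round().tolist())
q=P[335:380,165:215]; k=(q[...,2]>.114)&(q[...,2]<.130); print("cap",k.sum(),q[k].mean(0),q[k].min(0),q[k].max(0))
E
```

```text
(array([0.49134831, 0.27227018]), np.float64(166.97104106907472), array([0.14625988, 0.02677379]), np.float64(0.01376208769200149), 2245)
[ 12 141 147] [ 18 117 175] [ 18 122 132]
[[0.4159 0.2765 0.014 ]
 [0.4226 0.3032 0.014 ]
 [0.5677 0.2711 0.014 ]
 [0.562  0.2422 0.014 ]] [0.49205121 0.27324433 0.014     ]
base 3134 0.021641705827898233 ((530.2066650390625, 74.57366943359375), (80.34912872314453, 96.35921478271484), 89.74735260009766) [[482.0, 35.0], [578.0, 34.0], [579.0, 115.0], [482.0, 115.0]]
cap 501 [0.62458529 0.07532839 0.12054868] [0.6109567  0.05874305 0.11405151] [0.64102999 0.08818587 0.12360527]
```

Scaled: 0.18 m / 0.8 = 0.225, 0.07 m / 0.8 = 0.0875, -0.4 degrees / 120 = -0.0033.

Request:
carry_out:
  deltas:
    - [0.0013,0.0038,0.0375,0,0,-0.0033,0.06]
    - [0.0013,0.0038,0.0875,0,0,-0.0033,0.06]
    - [0.0013,0.0038,0.1375,0,0,-0.0033,0.06]
    - [0.0013,0.0038,0.1813,0,0,-0.0033,0.06]
    - [0.0013,0.0038,0.2125,0,0,-0.0033,0.06]
    - [0.0013,0.0038,0.225,0,0,-0.0033,0.06]
    - [0.0013,0.0038,0.225,0,0,-0.0033,0.06]
    - [0.0013,0.0038,0.225,0,0,-0.0033,0.06]

```text
t: 2.2
eef_pos: [0.4582, 0.2819, 0.0524]
tool_rot: [0.113, 0.994, 0.001, 0.001]
force: [0.6, 0.2, 0.4]
width: 0.0596
finger_force: 0.0
```

```bash
python3 - <<'E'
from h import *
from workcell import arm
o=arm.get_obs(); st(o)
f=arm.grab_frame("wrist"); np.savez("wrist2.npz",**f); cv2.imwrite("pics/w2.png",f["image"][:,:,::-1])
P=cloud(f); s=(P[...,2]>.010)&(P[...,2]<.019)&(np.hypot(P[...,0]-.49,P[...,1]-.272)<.09); print(s.sum()); print(cv2.minAreaRect(P[s][:,:2].astype(np.float32)*1000))
E
```

```text
t 2.2 p [0.4582 0.2819 0.0524] q [0.113 0.994 0.001 0.001] F [0.6 0.2 0.4] M [-0.026 -0.036 -0.019] w 0.0596 ff 0.0 j7 0.82
 tool x bearing 167.07
6534
((483.624755859375, 274.0795593261719), (28.258209228515625, 132.5496826171875), 76.8367919921875)
```

View pics/w2.png

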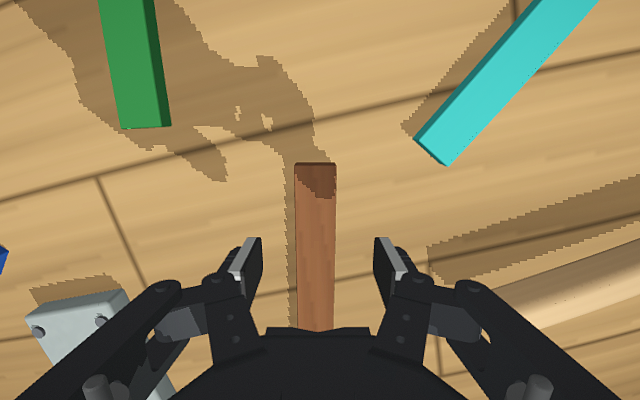

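The strip lies centred between the open fingers (columns 295-336, its near end at row 162), clear of other things. Next I descend and grip it.

Scaled: 0.0475 m / 0.8 = 0.0594, 0.047 m / 0.8 = 0.0588.

Request:
carry_out:
  deltas:
    - [0,-0.0013,0.025,0,0,0,0.055]
    - [0,-0.0013,0.0475,0,0,0,0.05]
    - [0,-0.0013,0.0588,0,0,0,0.045]
    - [0,-0.0013,0.0594,0,0,0,0.035]
    - [0,-0.0013,0.0594,0,0,0,0.02]
    - [0,-0.0013,0.0594,0,0,0,0.01]
    - [0,-0.0013,0.0594,0,0,0,0.01]
    - [0,-0.0013,0.0594,0,0,0,0.01]
  squeeze: 30

```text
t: 3.25
eef_pos: [0.4574, 0.28, 0.004]
tool_rot: [0.113, 0.994, 0.0, 0.0]
force: [-0.3, -0.1, -0.5]
width: 0.0269
finger_force: 30.6
```

```bash
python3 - <<'E'
from h import *
from workcell import arm
st(arm.get_obs())
E
```

```text
t 3.25 p [0.4574 0.28   0.004 ] q [0.113 0.994 0.    0.   ] F [-0.3 -0.1 -0.5] M [-0.015  0.006 -0.017] w 0.0269 ff 30.6 j7 0.84
 tool x bearing 167.04
```

Scaled: -0.2018 m / 0.8 = -0.2523, -0.07 m / 0.8 = -0.0875, -13 degrees / 120 = -0.1083.

Request:
carry_out:
  deltas:
    - [0,0,-0.0375,0,0,0,0.01]
    - [0,0,-0.0875,0,0,0,0.01]
    - [-0.01,-0.05,-0.0875,0,0,-0.025,0.01]
    - [-0.02,-0.1,-0.0875,0,0,-0.05,0.01]
    - [-0.03,-0.15,-0.0875,0,0,-0.075,0.01]
    - [-0.04,-0.2063,-0.0875,0,0,-0.1,0.01]
    - [-0.0485,-0.2523,-0.0875,0,0,-0.1083,0.01]
    - [-0.0485,-0.2523,-0.0875,0,0,-0.1083,0.01]

```text
t: 4.25
eef_pos: [0.4494, 0.0712, 0.0738]
tool_rot: [0.003, 1.0, -0.0, -0.0]
force: [-0.3, 0.2, -0.5]
width: 0.0271
finger_force: 30.6
```

```bash
python3 - <<'E'
from h import *
from workcell import arm
st(arm.get_obs())
f=arm.grab_frame("wrist"); np.savez("wrist3.npz",**f); cv2.imwrite("pics/w3.png",f["image"][:,:,::-1])
f=arm.grab_frame("scene"); np.savez("scene3.npz",**f)
P=cloud(f); print(proj(f,[[.626,.0747,.12],[.47,.0747,.088]]))
cv2.imwrite("pics/s3.png",cv2.resize(f["image"][170:270,230:390,::-1],None,fx=5,fy=5,interpolation=cv2.INTER_CUBIC))
E
```

```text
t 4.25 p [0.4494 0.0712 0.0738] q [ 0.003  1.    -0.    -0.   ] F [-0.3  0.2 -0.5] M [ 0.019  0.087 -0.001] w 0.0271 ff 30.6 j7 1.4
 tool x bearing 179.69
[[281.90434874 208.4769056 ]
 [323.91344061 197.56029926]]
```

View pics/w3.png

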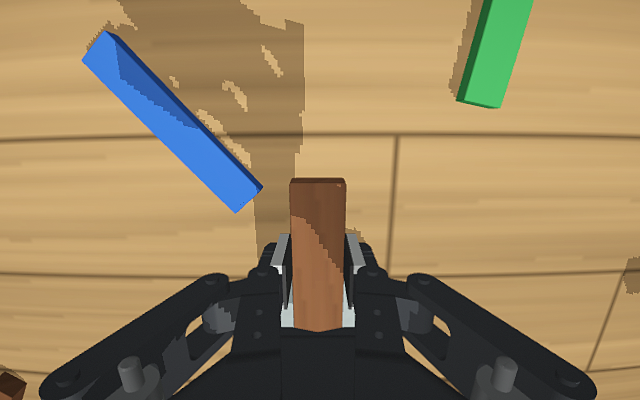

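The wrist view shows the strip straight in the pads (columns 290-346, end at row 180). The blue piece is off to the left and will be cleared.

Scaled: 0.045 m / 0.8 = 0.0563, -0.026 m / 0.8 = -0.0325.

Request:
carry_out:
  deltas:
    - [-0.0125,0,0,0,0,0,0.01]
    - [-0.0275,0,0,0,0,0,0.01]
    - [-0.0325,0,0.0125,0,0,0,0.01]
    - [-0.0325,0,0.0313,0,0,0,0.01]
    - [-0.0325,0,0.0475,0,0,0,0.01]
    - [-0.0325,0,0.0563,0,0,0,0.01]
    - [-0.0325,0,0.0563,0,0,0,0.01]
    - [-0.0325,0,0.0563,0,0,0,0.01]

```text
t: 5.35
eef_pos: [0.4761, 0.0746, 0.0291]
tool_rot: [-0.0, 1.0, 0.0, 0.0]
force: [0.2, -0.2, -1.3]
width: 0.0272
finger_force: 30.6
```

```bash
python3 - <<'E'
from h import *
from workcell import arm
st(arm.get_obs())
ims=[]
for n,b in (("scene",(240,180,360,255)),("side",(280,180,400,255))):
    f=arm.grab_frame(n); np.savez(n+"4.npz",**f)
    ims.append(cv2.resize(f["image"][b[1]:b[3],b[0]:b[2],::-1],None,fx=4,fy=4,interpolation=cv2.INTER_CUBIC))
cv2.imwrite("pics/m4.png",np.vstack(ims))
E
```

```text
t 5.35 p [0.4761 0.0746 0.0291] q [-0.  1.  0.  0.] F [ 0.2 -0.2 -1.3] M [ 0.052  0.016 -0.01 ] w 0.0272 ff 30.6 j7 1.46
 tool x bearing -179.97
```

View pics/m4.png

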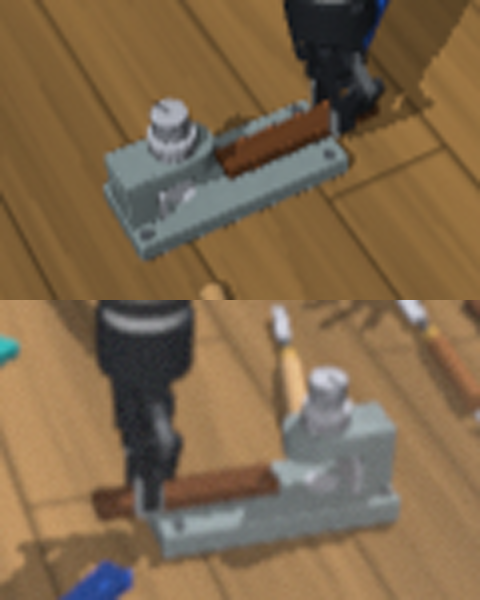

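Both views show the strip just above the base, entering toward the head and looking centred. I'll check that numerically.

```bash
python3 - <<'E'
from h import *
for n in ("scene","side"):
    f=dict(np.load(n+"4.npz")); P=cloud(f); hsv=cv2.cvtColor(f["image"],cv2.COLOR_RGB2HSV)
    X,Y,Z=P[...,0],P[...,1],P[...,2]
    reg=(X>.50)&(X<.575)&(abs(Y-.073)<.06)
    brown=(hsv[...,0]<18)&(hsv[...,1]>100); 
    s=P[reg&brown&(Z>.034)&(Z<.046)]; 
    g=P[reg&(hsv[...,1]<80)&(Z>.017)&(Z<.028)]
    print(n,len(s),"strip y",np.percentile(s[:,1],[2,50,98]).round(4),"z",np.median(s[:,2]),"base y",np.percentile(g[:,1],[1,99]).round(4),len(g))
    for a,b in ((.5,.525),(.525,.55),(.55,.575)):
        i=(s[:,0]>a)&(s[:,0]<b); j=(g[:,0]>a)&(g[:,0]<b); print("  ",np.percentile(s[i,1],[3,97]).round(4),np.percentile(g[j,1],[1,99]).round(4))
    c=P[(abs(X-.626)<.03)&(abs(Y-.072)<.03)&(Z>.116)&(Z<.128)]; print("  cap",c.mean(0).round(4),len(c))
    t=P[brown&(Z>.034)&(Z<.046)&(abs(Y-.073)<.03)&(X<.65)&(X>.4)]; print("  lead/trail x",np.percentile(t[:,0],[.5,99.5]))
E
```

```text
scene 139 strip y [0.0624 0.0772 0.0898] z 0.0396716839942437 base y [0.0341 0.1141] 209
   [0.0623 0.088 ] [0.0359 0.1135]
   [0.0647 0.0894] [0.0351 0.1141]
   [0.0627 0.0875] [0.0331 0.1143]
  cap [0.6257 0.0748 0.1221] 60
  lead/trail x [0.4363047  0.58453524]
side 156 strip y [0.057  0.0694 0.0868] z 0.041312494792621224 base y [0.0311 0.0665] 178
   [0.0574 0.0859] [0.0319 0.067 ]
   [0.0567 0.0863] [0.0307 0.0661]
   [0.0576 0.0859] [0.0311 0.0645]
  cap [0.6265 0.0691 0.1226] 53
  lead/trail x [0.43739182 0.58214822]
```

Scaled: -0.054 m / 0.8 = -0.0675, -0.052 m / 0.8 = -0.065.

Request:
carry_out:
  deltas:
    - [0,-0.0013,0.0013,0,0,0,0.01]
    - [0,-0.0013,0.0034,0,0,0,0.01]
    - [-0.0125,-0.0013,0.0034,0,0,0,0.01]
    - [-0.0275,-0.0013,0.0034,0,0,0,0.01]
    - [-0.0438,-0.0013,0.0034,0,0,0,0.01]
    - [-0.0575,-0.0013,0.0034,0,0,0,0.01]
    - [-0.065,-0.0013,0.0034,0,0,0,0.01]
    - [-0.0675,-0.0013,0.0034,0,0,0,0.01]

```text
t: 6.45
eef_pos: [0.5302, 0.0735, 0.026]
tool_rot: [-0.0, 1.0, -0.0, -0.0]
force: [0.1, 0.4, -0.6]
width: 0.0273
finger_force: 30.6
```

```bash
python3 - <<'E'
from h import *
from workcell import arm
st(arm.get_obs())
E
```

```text
t 6.45 p [0.5302 0.0735 0.026 ] q [-0.  1. -0. -0.] F [ 0.1  0.4 -0.6] M [-0.026 -0.001  0.036] w 0.0273 ff 30.6 j7 1.49
 tool x bearing -179.97
```

Scaled: -0.005 m / 0.8 = -0.0063, -0.001 m / 0.8 = -0.0013.

Request:
carry_out:
  deltas:
    - [-0.0013,0,0,0,0,0,0.01]
    - [-0.0025,0,0,0,0,0,0.01]
    - [-0.0038,0,0,0,0,0,0.01]
    - [-0.0044,0,0,0,0,0,0.01]
    - [-0.005,0,0,0,0,0,0.01]
    - [-0.0056,0,0,0,0,0,0.01]
    - [-0.0063,0,0,0,0,0,0.01]
    - [-0.0063,0,0,0,0,0,0.01]

```text
t: 7.45
eef_pos: [0.5349, 0.0736, 0.0261]
tool_rot: [-0.0, 1.0, 0.0, -0.0]
force: [0.1, 0.4, -1.1]
width: 0.0272
finger_force: 30.6
```

```bash
cat > m.py <<'E'
from h import *
from workcell import arm
st(arm.get_obs())
for n in ("scene","side"):
    R=[]
    for _ in range(3):
        f=arm.grab_frame(n); P=cloud(f); hsv=cv2.cvtColor(f["image"],cv2.COLOR_RGB2HSV); X,Y,Z=np.moveaxis(P,-1,0)
        brown=(hsv[...,0]<18)&(hsv[...,1]>100)
        s=P[brown&(X>.45)&(X<.60)&(abs(Y-.073)<.03)&(Z>.033)&(Z<.046)]
        g=P[(X>.49)&(X<.57)&(abs(Y-.073)<.06)&(hsv[...,1]<80)&(Z>.017)&(Z<.028)]
        c=P[(abs(X-.626)<.03)&(abs(Y-.072)<.03)&(Z>.116)&(Z<.128)]
        lo,hi=np.percentile(s[:,1],[3,97]); gl,gh=np.percentile(g[:,1],[1,99])
        R.append([lo,hi,(lo+hi)/2,gl,gh,c[:,1].mean(),c[:,0].mean(),np.percentile(s[:,0],.5),np.degrees(np.polyfit(s[:,0],s[:,1],1)[0])])
    print(n,np.mean(R,0).round(4))
E
python3 m.py
```

```text
t 7.45 p [0.5349 0.0736 0.0261] q [-0.  1.  0. -0.] F [ 0.1  0.4 -1.1] M [0.013 0.022 0.003] w 0.0272 ff 30.6 j7 1.49
 tool x bearing -179.97
scene [0.0613 0.088  0.0746 0.0346 0.115  0.0747 0.6256 0.5012 4.1741]
side [ 0.0565  0.0791  0.0678  0.0304  0.1124  0.0686  0.6264  0.4967 -0.1658]
```

Centred to within about 1 mm. Creeping on to the stop.

Scaled: -0.002 m / 0.8 = -0.0025, -0.0018 m / 0.8 = -0.0023.

Request:
carry_out:
  deltas:
    - [-0.0004,0,0,0,0,0,0.01]
    - [-0.0008,0,0,0,0,0,0.01]
    - [-0.0011,0,0,0,0,0,0.01]
    - [-0.0015,0,0,0,0,0,0.01]
    - [-0.0019,0,0,0,0,0,0.01]
    - [-0.0023,0,0,0,0,0,0.01]
    - [-0.0025,0,0,0,0,0,0.01]
    - [-0.0025,0,0,0,0,0,0.01]

```text
t: 8.75
eef_pos: [0.5366, 0.0736, 0.026]
tool_rot: [-0.0, 1.0, 0.0, -0.0]
force: [-0.7, 0.8, 0.3]
width: 0.027
finger_force: 30.6
```

Scaled: -0.001 m / 0.8 = -0.0013, -0.0008 m / 0.8 = -0.001.

Request:
carry_out:
  deltas:
    - [-0.0003,0,0,0,0,0,0.01]
    - [-0.0005,0,0,0,0,0,0.01]
    - [-0.0008,0,0,0,0,0,0.01]
    - [-0.001,0,0,0,0,0,0.01]
    - [-0.0013,0,0,0,0,0,0.01]
    - [-0.0013,0,0,0,0,0,0.01]
    - [-0.0013,0,0,0,0,0,0.01]
    - [-0.0013,0,0,0,0,0,0.01]

```text
t: 9.75
eef_pos: [0.5367, 0.0736, 0.0259]
tool_rot: [-0.0, 1.0, 0.0, -0.001]
force: [-5.6, -0.7, 3.3]
width: 0.0269
finger_force: 31.0
```

Contact with the stop at about 5 N. I'll hold, then release.

Scaled: -0.03 m / 0.8 = -0.0375, -0.01 m / 0.8 = -0.0125.

Request:
carry_out:
  deltas:
    - [0,0,0,0,0,0,0.01]
    - [0,0,0,0,0,0,0.01]
    - [0,0,0,0,0,0,0.01]
    - [0,0,0,0,0,0,0.03]
    - [0,0,0,0,0,0,0.04]
    - [0,0,0,0,0,0,0.05]
    - [0,0,-0.0125,0,0,0,0.05]
    - [0,0,-0.0375,0,0,0,0.055]

```text
t: 10.75
eef_pos: [0.5375, 0.0735, 0.0563]
tool_rot: [-0.0, 1.0, -0.0, -0.001]
force: [0.6, -0.3, -0.8]
width: 0.0553
finger_force: 0.0
```

```bash
python3 - <<'E'
from h import *
from workcell import arm
o=arm.get_obs(); st(o); print(np.round(o["joint_pos"],2))
E
```

```text
t 10.75 p [0.5375 0.0735 0.0563] q [-0.     1.    -0.    -0.001] F [ 0.6 -0.3 -0.8] M [ 0.02  -0.03  -0.016] w 0.0553 ff 0.0 j7 1.48
 tool x bearing -179.97
[-0.41  0.42  0.24  1.96 -0.14  0.77  1.48]
```

Scaled: -0.124 m / 0.8 = -0.155, -0.11 m / 0.8 = -0.1375.

Request:
carry_out:
  deltas:
    - [0,0,-0.0375,0,0,0,0.06]
    - [0,0,-0.0875,0,0,0,0.06]
    - [0,0,-0.1375,0,0,0,0.06]
    - [-0.025,0,-0.155,0,0,0,0.06]
    - [-0.0563,0,-0.155,0,0,0,0.06]
    - [-0.0938,0,-0.155,0,0,0,0.06]
    - [-0.1096,0,-0.155,0,0,0,0.06]
    - [-0.1096,0,-0.155,0,0,0,0.06]
  squeeze: 22

```text
t: 11.75
eef_pos: [0.6256, 0.0735, 0.1801]
tool_rot: [-0.0, 1.0, -0.0, -0.0]
force: [0.0, -0.2, -1.2]
width: 0.0602
finger_force: 0.0
```

```bash
python3 - <<'E'
from h import *
from workcell import arm
o=arm.get_obs(); st(o)
f=arm.grab_frame("wrist"); np.savez("wrist5.npz",**f)
g=arm.grab_frame("scene")
a=f["image"][:,:,::-1]; b=cv2.resize(g["image"][175:250,240:360,::-1],(640,400),interpolation=cv2.INTER_CUBIC)
cv2.imwrite("pics/m5.png",cv2.resize(np.vstack([a,b]),(480,600)))
P=cloud(f);hsv=cv2.cvtColor(f["image"],cv2.COLOR_RGB2HSV);X,Y,Z=np.moveaxis(P,-1,0)
s=P[(hsv[...,1]>100)&(hsv[...,0]<18)&(Z>.030)&(Z<.042)&(abs(Y-.074)<.03)&(X<.62)]
r=cv2.minAreaRect(s[:,:2].astype(np.float32)*1000);print("strip",len(s),r,cv2.boxPoints(r).round(1).tolist())
q=P[(hsv[...,1]<80)&(Z>.018)&(Z<.026)&(abs(Y-.074)<.06)&(X<.60)&(X>.44)]
r=cv2.minAreaRect(q[:,:2].astype(np.float32)*1000);print("base",len(q),r,cv2.boxPoints(r).round(1).tolist())
c=P[(abs(X-.626)<.03)&(abs(Y-.073)<.03)&(Z>.115)&(Z<.129)]; print("cap",len(c),c.mean(0) if len(c) else 0,np.percentile(c,[1,99],axis=0) if len(c) else 0)
E
```

```text
t 11.75 p [0.6256 0.0735 0.1801] q [-0.  1. -0. -0.] F [ 0.  -0.2 -1.2] M [-0.003  0.043  0.047] w 0.0602 ff 0.0 j7 1.49
 tool x bearing -179.98
strip 2949 ((548.9395751953125, 73.03069305419922), (102.21007537841797, 27.1218204498291), 0.6079748868942261) [[497.70001220703125, 86.0], [498.0, 58.900001525878906], [600.2000122070312, 60.0], [599.9000244140625, 87.0999984741211]]
base 6191 ((541.4926147460938, 73.69682312011719), (80.22657775878906, 117.14881896972656), 89.83525085449219) [[482.79998779296875, 33.79999923706055], [600.0, 33.400001525878906], [600.2000122070312, 113.5999984741211], [483.0, 114.0]]
cap 1220 [0.62624732 0.07311684 0.12149279] [[0.61278014 0.05910613 0.11572725]
 [0.64095144 0.08712139 0.12317515]]
```

View pics/m5.png

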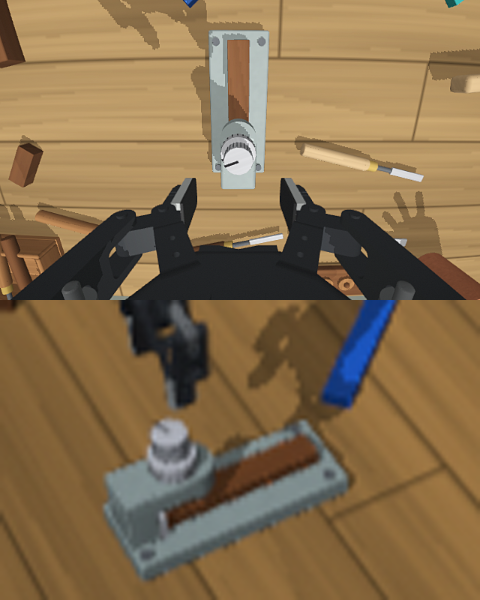

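The strip is under the spindle against the stop, and the cap sits between the fingers' sides. I'll check the strip angle relative to the base with an edge fit.

```bash
python3 - <<'E'
from h import *
f=dict(np.load("wrist5.npz")); P=cloud(f);hsv=cv2.cvtColor(f["image"],cv2.COLOR_RGB2HSV);X,Y,Z=np.moveaxis(P,-1,0)
S=(hsv[...,1]>100)&(hsv[...,0]<18)&(Z>.030)&(Z<.042)&(abs(Y-.074)<.03)&(X<.59)&(X>.50)
B=(((hsv[...,1]<80)&(Z>.018)&(Z<.028))|S)&(abs(Y-.074)<.06)&(X<.58)&(X>.486)
for nm,M in (("strip",S),("base",B)):
    E=[]
    for r in range(400):
        c=np.where(M[r])[0]
        if len(c)>15: a,b=P[r,c[0]],P[r,c[-1]]; E.append([a[0],a[1],b[0],b[1]])
    E=np.array(E)
    for i in (0,2):
        k=np.polyfit(E[:,i],E[:,i+1],1); res=abs(E[:,i+1]-np.polyval(k,E[:,i])); g=res<.0015; k=np.polyfit(E[g,i],E[g,i+1],1); print(nm,len(E),g.sum(),"deg",np.degrees(k[0]).round(2),"y@.55",np.polyval(k,.55).round(4))
E
```

```text
strip 96 96 deg -0.01 y@.55 0.0602
strip 96 96 deg 0.55 y@.55 0.0865
base 99 94 deg -0.2 y@.55 0.0343
base 99 98 deg -0.05 y@.55 0.113
```

The strip is centred within 0.5 mm and straight within 0.5°. Next I grip the cap.

Scaled: 0.0785 m / 0.8 = 0.0981, -0.0005 m / 0.8 = -0.0006.

Request:
carry_out:
  deltas:
    - [-0.0006,0,0.0375,0,0,0,0.06]
    - [-0.0006,0,0.075,0,0,0,0.055]
    - [-0.0006,0,0.0925,0,0,0,0.05]
    - [-0.0006,0,0.0981,0,0,0,0.04]
    - [-0.0006,0,0.0981,0,0,0,0.035]
    - [-0.0006,0,0.0981,0,0,0,0.015]
    - [-0.0006,0,0.0981,0,0,0,0.015]
    - [-0.0006,0,0.0981,0,0,0,0.015]
  squeeze: 22

```text
t: 12.85
eef_pos: [0.6267, 0.0734, 0.1027]
tool_rot: [-0.0, 1.0, 0.0, 0.001]
force: [-1.1, -0.7, 6.2]
width: 0.0291
finger_force: 22.3
```

```bash
python3 - <<'E'
from h import *
from workcell import arm
o=arm.get_obs(); st(o)
E
```

```text
t 12.85 p [0.6267 0.0734 0.1027] q [-0.     1.     0.     0.001] F [-1.1 -0.7  6.2] M [-0.178  0.253  0.047] w 0.0291 ff 22.3 j7 1.51
 tool x bearing -179.98
```

Slight upward force, so the fingertips are brushing the thimble. I'll regrip 3 mm higher.

Scaled: -0.004 m / 0.8 = -0.005, -0.001 m / 0.8 = -0.0013.

Request:
carry_out:
  deltas:
    - [0,0,0,0,0,0,0.036]
    - [0,0,-0.0013,0,0,0,0.036]
    - [0,0,-0.005,0,0,0,0.036]
    - [0,0,-0.005,0,0,0,0.036]
    - [0,0,-0.005,0,0,0,0.015]
    - [0,0,-0.005,0,0,0,0.015]
    - [0,0,-0.005,0,0,0,0.015]
    - [0,0,-0.005,0,0,0,0.015]
  squeeze: 22

```text
t: 13.85
eef_pos: [0.6262, 0.0734, 0.1059]
tool_rot: [-0.0, 1.0, -0.0, 0.0]
force: [-1.4, -0.8, 3.3]
width: 0.0288
finger_force: 21.8
```

```bash
python3 - <<'E'
from h import *
from workcell import arm
o=arm.get_obs(); st(o)
E
```

```text
t 13.85 p [0.6262 0.0734 0.1059] q [-0.  1. -0.  0.] F [-1.4 -0.8  3.3] M [-0.17   0.144  0.023] w 0.0288 ff 21.8 j7 1.51
 tool x bearing -179.97
```

Scaled: 29 degrees / 120 = 0.2417.

Request:
carry_out:
  deltas:
    - [0,0,0,0,0,0.0417,0.015]
    - [0,0,0,0,0,0.0833,0.015]
    - [0,0,0,0,0,0.125,0.015]
    - [0,0,0,0,0,0.1667,0.015]
    - [0,0,0,0,0,0.2,0.015]
    - [0,0,0,0,0,0.2167,0.015]
    - [0,0,0,0,0,0.2333,0.015]
    - [0,0,0,0,0,0.2417,0.015]

```text
t: 14.85
eef_pos: [0.6263, 0.0738, 0.1058]
tool_rot: [0.25, 0.968, 0.0, 0.0]
force: [-0.6, -1.3, 4.6]
width: 0.0292
finger_force: 21.9
```

```bash
cat > s.py <<'E'
from h import *
from workcell import arm
o=arm.get_obs(); st(o)
E
python3 s.py
```

```text
t 14.85 p [0.6263 0.0738 0.1058] q [0.25  0.968 0.    0.   ] F [-0.6 -1.3  4.6] M [-0.099  0.147  0.004] w 0.0292 ff 21.9 j7 1.06
 tool x bearing 150.99
```

Scaled: 10 degrees / 120 = 0.0833.

Request:
carry_out:
  deltas:
    - [0,0,0,0,0,0.0167,0.015]
    - [0,0,0,0,0,0.0333,0.015]
    - [0,0,0,0,0,0.05,0.015]
    - [0,0,0,0,0,0.0667,0.015]
    - [0,0,0,0,0,0.0833,0.015]
    - [0,0,0,0,0,0.0833,0.015]
    - [0,0,0,0,0,0.0833,0.015]
    - [0,0,0,0,0,0.0833,0.015]

```text
t: 15.85
eef_pos: [0.6264, 0.0739, 0.1058]
tool_rot: [0.334, 0.943, 0.0, 0.0]
force: [-0.0, -0.2, 4.1]
width: 0.0288
finger_force: 22.1
```

```bash
cat > s.py <<'E'
from h import *
from workcell import arm
o=arm.get_obs(); st(o); M=[];J=[]
for _ in range(5):
    arm.grab_frame("wrist"); o=arm.get_obs(); M.append(o["wrist_torque"][2]); J.append(o["joint_efforts"][6])
print("Mz",np.round(M,3),np.mean(M).round(4),"J7",np.round(J,3))
E
python3 s.py
```

```text
t 15.85 p [0.6264 0.0739 0.1058] q [0.334 0.943 0.    0.   ] F [-0.  -0.2  4.1] M [ 0.002  0.047 -0.06 ] w 0.0288 ff 22.1 j7 0.91
 tool x bearing 140.97
Mz [-0.081  0.033 -0.008 -0.032 -0.083] -0.0341 J7 [0.032 0.031 0.031 0.031 0.031]
```

Joint 7's effort gives a clean reading: 0.031 N m, which is free running. I'll continue in small steps and watch it.

Scaled: 12 degrees / 120 = 0.1.

Request:
carry_out:
  deltas:
    - [0,0,0,0,0,0.0167,0.015]
    - [0,0,0,0,0,0.0333,0.015]
    - [0,0,0,0,0,0.05,0.015]
    - [0,0,0,0,0,0.0667,0.015]
    - [0,0,0,0,0,0.0833,0.015]
    - [0,0,0,0,0,0.0917,0.015]
    - [0,0,0,0,0,0.1,0.015]
    - [0,0,0,0,0,0.1,0.015]

```text
t: 17.1
eef_pos: [0.6265, 0.074, 0.1058]
tool_rot: [0.431, 0.902, 0.0, 0.0]
force: [0.8, 0.7, 5.6]
width: 0.0289
finger_force: 22.0
```

```bash
cat > s.py <<'E'
from h import *
from workcell import arm
o=arm.get_obs(); st(o); print("J7",o["joint_efforts"][6].round(4))
E
python3 s.py
```

```text
t 17.1 p [0.6265 0.074  0.1058] q [0.431 0.902 0.    0.   ] F [0.8 0.7 5.6] M [ 0.05  -0.037 -0.02 ] w 0.0289 ff 22.0 j7 0.72
 tool x bearing 128.94
J7 0.0138
```

Scaled: 12 degrees / 120 = 0.1.

Request:
carry_out:
  deltas:
    - [0,0,0,0,0,0.0125,0.015]
    - [0,0,0,0,0,0.025,0.015]
    - [0,0,0,0,0,0.0375,0.015]
    - [0,0,0,0,0,0.05,0.015]
    - [0,0,0,0,0,0.0625,0.015]
    - [0,0,0,0,0,0.075,0.015]
    - [0,0,0,0,0,0.0875,0.015]
    - [0,0,0,0,0,0.1,0.015]

```text
t: 18.1
eef_pos: [0.6266, 0.074, 0.1058]
tool_rot: [0.523, 0.852, 0.001, 0.0]
force: [0.6, 0.1, 4.7]
width: 0.0287
finger_force: 22.0
```

```bash
python3 s.py
```

```text
t 18.1 p [0.6266 0.074  0.1058] q [0.523 0.852 0.001 0.   ] F [0.6 0.1 4.7] M [ 0.106 -0.08   0.003] w 0.0287 ff 22.0 j7 0.54
 tool x bearing 116.91
J7 0.1253
```

```bash
cat > s2.py <<'E'
from h import *
from workcell import arm
M=[];J=[]
for _ in range(8):
    f=arm.grab_frame("wrist"); o=arm.get_obs(); M.append(o["wrist_torque"][2]); J.append(o["joint_efforts"][6])
print("Mz",np.round(M,3),np.mean(M).round(4),"J7",np.round(J,3)); st(o)
E
python3 s2.py
```

```text
Mz [-0.011 -0.013 -0.048 -0.06  -0.075  0.001 -0.114 -0.015] -0.0417 J7 [-0.047 -0.03   0.019  0.03   0.032  0.032  0.031  0.031]
t 18.5 p [0.6266 0.074  0.1058] q [0.523 0.852 0.001 0.   ] F [0.4 0.1 3.9] M [ 0.187 -0.11  -0.015] w 0.0292 ff 22.0 j7 0.54
 tool x bearing 116.95
```

J7 reads 0.031 N m once settled, so it's still free and the 0.125 was a transient. From here I'll end each step with a hold.

Scaled: 10 degrees / 120 = 0.0833.

Request:
carry_out:
  deltas:
    - [0,0,0,0,0,0.0208,0.015]
    - [0,0,0,0,0,0.0417,0.015]
    - [0,0,0,0,0,0.0625,0.015]
    - [0,0,0,0,0,0.0833,0.015]
    - [0,0,0,0,0,0.0833,0.015]
    - [0,0,0,0,0,0.0833,0.015]
    - [0,0,0,0,0,0.0833,0.015]
    - [0,0,0,0,0,0.0833,0.015]

```text
t: 19.5
eef_pos: [0.6266, 0.074, 0.1058]
tool_rot: [0.595, 0.804, 0.001, 0.0]
force: [1.8, 2.0, 3.5]
width: 0.0291
finger_force: 22.0
```

```bash
python3 s.py
```

```text
t 19.5 p [0.6266 0.074  0.1058] q [0.595 0.804 0.001 0.   ] F [1.8 2.  3.5] M [ 0.373 -0.476 -0.072] w 0.0291 ff 22.0 j7 0.39
 tool x bearing 107.04
J7 0.0297
```

Scaled: 10 degrees / 120 = 0.0833.

Request:
carry_out:
  deltas:
    - [0,0,0,0,0,0.0208,0.015]
    - [0,0,0,0,0,0.0417,0.015]
    - [0,0,0,0,0,0.0625,0.015]
    - [0,0,0,0,0,0.0833,0.015]
    - [0,0,0,0,0,0.0833,0.015]
    - [0,0,0,0,0,0.0833,0.015]
    - [0,0,0,0,0,0.0833,0.015]
    - [0,0,0,0,0,0.0833,0.015]

```text
t: 20.5
eef_pos: [0.6267, 0.074, 0.1059]
tool_rot: [0.662, 0.749, 0.001, 0.0]
force: [4.0, 2.1, 4.8]
width: 0.0291
finger_force: 22.0
```

```bash
python3 s.py
```

```text
t 20.5 p [0.6267 0.074  0.1059] q [0.662 0.749 0.001 0.   ] F [4.  2.1 4.8] M [ 0.577 -0.92   0.01 ] w 0.0291 ff 22.0 j7 0.24
 tool x bearing 97.05
J7 0.0107
```

Scaled: 0.0007 m / 0.8 = 0.0009, 0.0006 m / 0.8 = 0.0008, 10 degrees / 120 = 0.0833.

Request:
carry_out:
  deltas:
    - [0.0003,0.0005,0,0,0,0.0208,0.015]
    - [0.0004,0.0008,0,0,0,0.0417,0.015]
    - [0.0004,0.0009,0,0,0,0.0625,0.015]
    - [0.0004,0.0009,0,0,0,0.0833,0.015]
    - [0.0004,0.0009,0,0,0,0.0833,0.015]
    - [0.0004,0.0009,0,0,0,0.0833,0.015]
    - [0.0004,0.0009,0,0,0,0.0833,0.015]
    - [0.0004,0.0009,0,0,0,0.0833,0.015]

```text
t: 21.5
eef_pos: [0.6269, 0.074, 0.1058]
tool_rot: [0.725, 0.689, 0.0, 0.0]
force: [2.3, 2.7, 5.6]
width: 0.0292
finger_force: 22.1
```

```bash
python3 s.py
```

```text
t 21.5 p [0.6269 0.074  0.1058] q [0.725 0.689 0.    0.   ] F [2.3 2.7 5.6] M [ 0.415 -0.691 -0.039] w 0.0292 ff 22.1 j7 0.09
 tool x bearing 87.03
J7 0.0292
```

Scaled: 0.0004 m / 0.8 = 0.0005, 0.0002 m / 0.8 = 0.0003, 10 degrees / 120 = 0.0833.

Request:
carry_out:
  deltas:
    - [0.0003,0.0003,0,0,0,0.0208,0.015]
    - [0.0005,0.0005,0,0,0,0.0417,0.015]
    - [0.0005,0.0005,0,0,0,0.0625,0.015]
    - [0.0005,0.0005,0,0,0,0.0833,0.015]
    - [0.0005,0.0005,0,0,0,0.0833,0.015]
    - [0.0005,0.0005,0,0,0,0.0833,0.015]
    - [0.0005,0.0005,0,0,0,0.0833,0.015]
    - [0.0005,0.0005,0,0,0,0.0833,0.015]

```text
t: 22.5
eef_pos: [0.627, 0.074, 0.1058]
tool_rot: [0.783, 0.623, -0.0, -0.0]
force: [2.5, 1.8, 7.2]
width: 0.0289
finger_force: 22.2
```

```bash
python3 s.py
```

```text
t 22.5 p [0.627  0.074  0.1058] q [ 0.783  0.623 -0.    -0.   ] F [2.5 1.8 7.2] M [ 0.389 -0.534 -0.048] w 0.0289 ff 22.2 j7 -0.06
 tool x bearing 77.01
J7 0.0299
```

Scaled: 2.5 degrees / 120 = 0.0208.

Request:
carry_out:
  deltas:
    - [0,0,0,0,0,0.0208,0.015]
    - [0,0,0,0,0,0.0417,0.015]
    - [0,0,0,0,0,0.0625,0.015]
    - [0,0,0,0,0,0.0833,0.015]
    - [0,0,0,0,0,0.0833,0.015]
    - [0,0,0,0,0,0.0833,0.015]
    - [0,0,0,0,0,0.0833,0.015]
    - [0,0,0,0,0,0.0833,0.015]

```text
t: 23.5
eef_pos: [0.6271, 0.074, 0.1058]
tool_rot: [0.834, 0.552, -0.0, 0.0]
force: [2.1, 1.2, 5.8]
width: 0.0289
finger_force: 22.1
```

```bash
python3 s.py
```

```text
t 23.5 p [0.6271 0.074  0.1058] q [ 0.834  0.552 -0.     0.   ] F [2.1 1.2 5.8] M [ 0.3   -0.602  0.094] w 0.0289 ff 22.1 j7 -0.21
 tool x bearing 67.03
J7 -0.0248
```

```bash
python3 s2.py
```

```text
Mz [ 0.073 -0.021  0.075  0.041  0.046  0.047  0.028  0.076] 0.0457 J7 [-0.025 -0.025 -0.025 -0.025 -0.025 -0.025 -0.025 -0.025]
t 23.9 p [0.6271 0.074  0.1058] q [ 0.834  0.552 -0.     0.   ] F [2.8 0.8 5.3] M [ 0.274 -0.598  0.076] w 0.0291 ff 22.1 j7 -0.21
 tool x bearing 67.03
```

J7 changed sign because the arm settled back slightly within the free friction band. I'll use soft-landing steps of 8°.

Scaled: 8 degrees / 120 = 0.0667.

Request:
carry_out:
  deltas:
    - [0,0,0,0,0,0.0167,0.015]
    - [0,0,0,0,0,0.0333,0.015]
    - [0,0,0,0,0,0.0458,0.015]
    - [0,0,0,0,0,0.0542,0.015]
    - [0,0,0,0,0,0.06,0.015]
    - [0,0,0,0,0,0.0633,0.015]
    - [0,0,0,0,0,0.065,0.015]
    - [0,0,0,0,0,0.0667,0.015]

```text
t: 24.9
eef_pos: [0.6272, 0.074, 0.1058]
tool_rot: [0.87, 0.493, -0.0, 0.0]
force: [2.3, 2.3, 5.3]
width: 0.0289
finger_force: 22.1
```

```bash
sed -i 's/range(8)/range(4)/' s2.py; python3 s.py; python3 s2.py
```

```text
t 24.9 p [0.6272 0.074  0.1058] q [ 0.87   0.493 -0.     0.   ] F [2.3 2.3 5.3] M [ 0.227 -0.583  0.109] w 0.0289 ff 22.1 j7 -0.33
 tool x bearing 59.04
J7 -0.1015
Mz [0.148 0.09  0.158 0.091] 0.1219 J7 [-0.12  -0.103 -0.096 -0.096]
t 25.1 p [0.6272 0.074  0.1058] q [ 0.87   0.493 -0.     0.   ] F [3.  1.9 6.3] M [ 0.29  -0.633  0.091] w 0.0291 ff 22.1 j7 -0.33
 tool x bearing 59.04
```

Torque is up to about 0.10-0.12 N m, so the spindle has met the strip. One more small step will confirm slip.

Scaled: 4 degrees / 120 = 0.0333.

Request:
carry_out:
  deltas:
    - [0,0,0,0,0,0.005,0.015]
    - [0,0,0,0,0,0.01,0.015]
    - [0,0,0,0,0,0.015,0.015]
    - [0,0,0,0,0,0.02,0.015]
    - [0,0,0,0,0,0.025,0.015]
    - [0,0,0,0,0,0.0292,0.015]
    - [0,0,0,0,0,0.0317,0.015]
    - [0,0,0,0,0,0.0333,0.015]

```text
t: 26.1
eef_pos: [0.6272, 0.074, 0.1058]
tool_rot: [0.887, 0.462, -0.0, 0.0]
force: [3.5, 1.2, 5.1]
width: 0.0288
finger_force: 22.1
```

```bash
python3 s.py; python3 s2.py
```

```text
t 26.1 p [0.6272 0.074  0.1058] q [ 0.887  0.462 -0.     0.   ] F [3.5 1.2 5.1] M [ 0.312 -0.692  0.157] w 0.0288 ff 22.1 j7 -0.39
 tool x bearing 55.04
J7 -0.1095
Mz [0.103 0.117 0.056 0.11 ] 0.0964 J7 [-0.126 -0.108 -0.101 -0.101]
t 26.3 p [0.6272 0.0739 0.1058] q [ 0.887  0.462 -0.     0.   ] F [3.  1.6 6.4] M [ 0.324 -0.675  0.11 ] w 0.0287 ff 22.1 j7 -0.39
 tool x bearing 55.04
```

The torque rose only 0.005-0.006 N m over 4°, which matches the slip stiffening (0.09 N m/rad). The cap is slipping, so I stop here and let go.

Scaled: -0.11 m / 0.8 = -0.1375, -0.08 m / 0.8 = -0.1.

Request:
carry_out:
  deltas:
    - [0,0,0,0,0,0,0.03]
    - [0,0,0,0,0,0,0.04]
    - [0,0,0,0,0,0,0.055]
    - [0,0,0,0,0,0,0.06]
    - [0,0,-0.0125,0,0,0,0.06]
    - [0,0,-0.05,0,0,0,0.06]
    - [0,0,-0.1,0,0,0,0.06]
    - [0,0,-0.1375,0,0,0,0.06]

```text
t: 27.3
eef_pos: [0.6276, 0.0741, 0.2181]
tool_rot: [0.887, 0.462, 0.001, 0.0]
force: [0.4, -0.5, 0.1]
width: 0.0602
finger_force: 0.0
```

Scaled: -0.1 m / 0.8 = -0.125, -0.06 m / 0.8 = -0.075.

Request:
carry_out:
  deltas:
    - [0.025,-0.025,-0.025,0,0,0,0.06]
    - [0.05,-0.075,-0.0375,0,0,0,0.06]
    - [0.0625,-0.125,-0.0375,0,0,0,0.06]
    - [0.0625,-0.125,-0.0375,0,0,0,0.06]
    - [0.0625,-0.125,-0.0375,0,0,0,0.06]
    - [0.0625,-0.125,-0.0375,0,0,0,0.06]
    - [0.0625,-0.125,-0.0375,0,0,0,0.06]
    - [0.0625,-0.125,-0.0375,0,0,0,0.06]

```text
t: 28.3
eef_pos: [0.5741, 0.172, 0.2456]
tool_rot: [0.887, 0.461, -0.0, 0.0]
force: [0.1, -0.3, -0.1]
width: 0.0601
finger_force: 0.0
```

```bash
python3 s.py; python3 - <<'E'
from h import *
from workcell import arm
g=arm.grab_frame("scene"); f=arm.grab_frame("side"); w=arm.grab_frame("wrist"); print(proj(w,[[.626,.0738,.12],[.5,.0738,.036]]))
a=cv2.resize(g["image"][180:255,240:340,::-1],(400,300),interpolation=cv2.INTER_CUBIC);b=cv2.resize(f["image"][185:245,310:390,::-1],(400,300),interpolation=cv2.INTER_CUBIC)
cv2.imwrite("pics/end.png",np.vstack([np.hstack([a,b]),np.hstack([cv2.resize(w["image"][:,:,::-1],(480,300)),np.zeros((300,320,3),np.uint8)])]))
E
```

```text
t 28.3 p [0.5741 0.172  0.2456] q [ 0.887  0.461 -0.     0.   ] F [ 0.1 -0.3 -0.1] M [ 0.032 -0.013  0.031] w 0.0601 ff 0.0 j7 -0.67
 tool x bearing 54.96
J7 0.0004
[[411.96811551 238.23260562]
 [314.03747716 261.01120574]]
```

View pics/end.png

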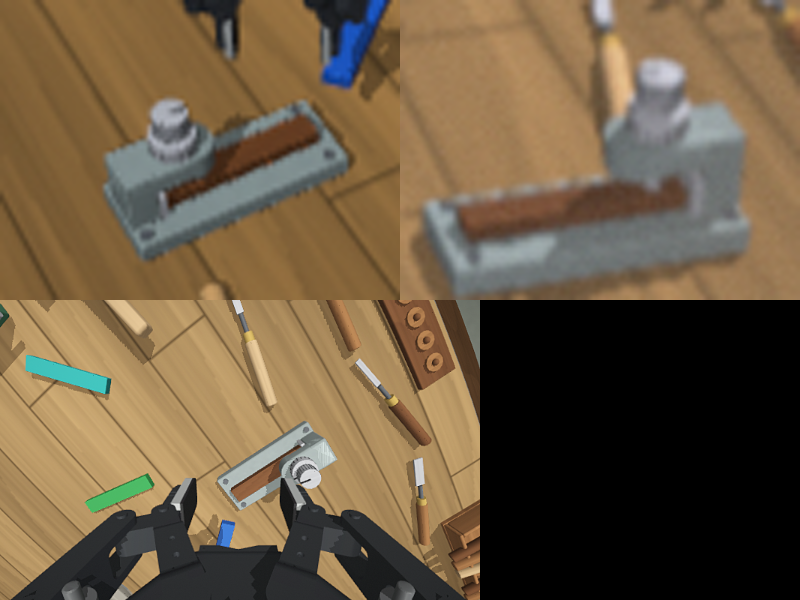

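The strip is against the stop with the spindle down on it, and nothing else has moved. I'll zoom in once on the cap and thimble lines.

```bash
python3 - <<'E'
from h import *
from workcell import arm
w=arm.grab_frame("wrist")
cv2.imwrite("pics/cap.png",cv2.resize(w["image"][195:275,370:450,::-1],(560,560),interpolation=cv2.INTER_CUBIC))
E
```

```text
(no output)
```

View pics/cap.png

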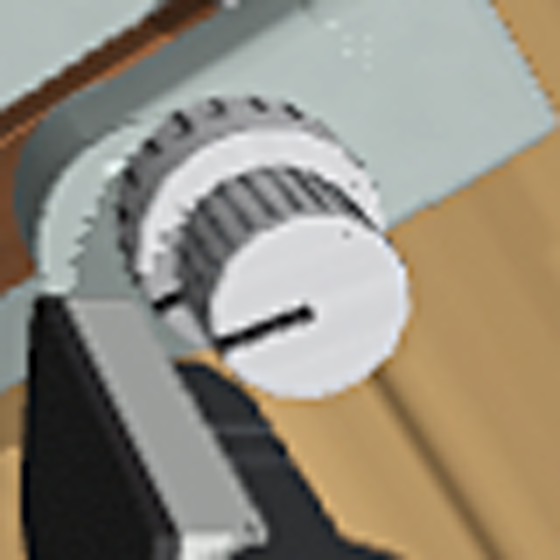

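In the crop, the cap line (222,345)-(312,312) sits about 5-15° clockwise of the thimble mark near (170,300). That is a small slip, well short of an eighth of a turn. Handing in.

```bash
python3 -c "
from workcell import arm
print(arm.sign_off())"
```

```text
the job is handed in; nothing more can be done
None
```

The strip is clamped in the gauge: centred within about 0.5 mm and straight within about 0.5°, pressed against the stop at about 5 N; the cap was turned until it just began to slip (roughly 5–15° by the line marks) and let go, and the job was handed in at about 28 s.

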